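# Dock the brush stand and hold its telescopic handle out

### The job

On the drainer, slide the loose black bottle-brush stand square and flush up to the grey utensil caddy, so that its toe goes underneath and no gap is left. Then squeeze the red button on the white collar of the telescopic brush handle and, keeping it squeezed, pull the handle straight up past the first stop to the second, without pulling the stand up off the drainer or away from the caddy. Finish holding it there, fully extended with the button still squeezed, so that the wet inner tube can be wiped (it springs back if let go); leave the coffee pot, cup, pan lid and colander where they are.

Things in the scene. Friction and masses are not known exactly. Their poses are not given: they have to be found in the camera images.
- caddy: Grey open utensil caddy fixed to the drainer, 90 deep (x) x 140 wide (y), top at 100 (cutlery to 155). Origin: on the drainer under the middle of its front face; x points into the caddy (front face is x = 0). Its body begins 18 mm up, on runners 14 wide at y = -60 and +60: an opening 106 wide, 18 high for the stand's toe.
- stand_face (a point): Middle of the loose stand's front edge, 5 mm above its underside; axes: x forward to the caddy, y left, z up. Flush: this point at x = 0 of the caddy, axes parallel. It starts 22 to 50 mm short, turned up to 0.1 rad, up to 20 mm off the caddy's axis; sideways place does not matter. A toe 60 wide, 8 thick reaches 16 mm ahead of it.
- stand: Loose black brush stand, 0.62 to 0.75 kg; sliding it takes 5 to 10 N. Origin under the centre of its base plate, 150 (x) x 110 (y) x 10 thick; x forward to the caddy. The black pot, 50 diameter, lid top at 116 above the drainer, has its upright axis at x = +40; the tab is at x = -68.
- tab (a point): Centre of the yellow upright grip tab at the stand's rear: 12 thick (x) x 50 wide (y), from 10 to 61 mm above the drainer; this point is at 36. It lies 143 mm behind stand_face, 83 mm clear of the pot. Axes as the stand's. Pinch it from above or push on it to slide the stand.
- collar (a point): Centre of the white square collar of the telescopic handle, 28 x 28, 48 high, 6 mm cap on top; on the pot's axis, 166 mm above the drainer when in. Axes as the stand's. The red button (14 diameter) stands 5 mm proud of the middle of its +y face: close the fingers along y over it and the plain face opposite. Pulls straight up, with 2.5 N at first, 4.5 N at full length.
- button_face (a point): Middle of the red button's outer face, 19 mm from the collar's centre to +y while unpressed (14 when pressed flush).
- grip (a joint): How far the handle is drawn out, m: 0 fully in, first stop at about 0.039 (the handle is blocked there, and at about 0.002, unless the button is squeezed in 3.5 mm or more), second and last stop at 0.080. A spring and its weight pull it back in.
- button (a joint): How far the button is squeezed in, m: 0 out, 0.005 flush with the collar; spring 1 to 2.6 N.
- coffee_pot: Round aluminium coffee pot, 92 diameter, 158 high, black handle to its -y reaching 85 from the axis; origin under its centre. Stands beside the caddy on its -y side. Leave alone.
- cup: White espresso cup, 62 diameter, 56 high; origin under its centre. Stands to the +y side of the stand. Leave alone.
- pan_lid: Steel pan lid, 136 diameter, 38 high to the top of its black knob; origin under its centre. Leave alone.
- colander: Green collapsible colander, partly folded, 192 diameter, 65 high; origin under its centre. Leave alone.
Things that resemble listed ones, but are neither listed nor needed, are in the scene too. Leave any turquoise look-alike of the stand alone. Leave any orange look-alike of the caddy alone.

How it is judged:
On the way, in this order (a step that is already met when the one before it is completed fails the run):
1. the stand is flush with the caddy, handle still in (x of stand_face in the frame of caddy above -0.005 m and y of stand_face in the frame of caddy between -0.035 and 0.035 m and angle between the x axis of stand_face and the x axis of caddy, either way round below 0.08 rad and height (world z) of stand_face below 0.015 m and angle between stand_face's own z axis and vertical below 0.08 rad and value of joint grip below 0.012 m), for 0.2 s.
2. the button is squeezed by the fingers with the handle still in and the stand flush (x of stand_face in the frame of caddy above -0.005 m and y of stand_face in the frame of caddy between -0.035 and 0.035 m and angle between the x axis of stand_face and the x axis of caddy, either way round below 0.08 rad and value of joint button above 0.0035 m and value of joint grip below 0.02 m and contact force between the fingers and button above 0.5 N), for 0.1 s.
3. the handle is past the first stop, button squeezed (value of joint button above 0.003 m and value of joint grip above 0.045 m), for 0.05 s.
At the end, for the whole second after the job is handed in: Fingers hold the collar (over 3 N), button in over 3 mm, handle out over 73 of 80 mm; stand at rest on the drainer (front lifted under 10 mm, tilt under 0.08 rad), flush with the caddy (gap under 5 mm, 0.08 rad, 35 mm sideways); the four other things moved under 25 mm (x of stand_face in the frame of caddy above -0.005 m and y of stand_face in the frame of caddy between -0.035 and 0.035 m and angle between the x axis of stand_face and the x axis of caddy, either way round below 0.08 rad and height (world z) of stand_face below 0.015 m and angle between stand_face's own z axis and vertical below 0.08 rad and value of joint grip above 0.073 m and value of joint button above 0.003 m and contact force between the fingers and grip above 3 N and linear speed of stand below 0.02 m/s and distance of each of coffee_pot, cup, pan_lid, colander from where it was at the start of the episode below 0.025 m); the arm keeps its last pose, push and grip.
It fails at once if the stand is lifted or tipped (angle between stand_face's own z axis and vertical above 0.2 rad or height (world z) of stand_face above 0.03 m).
It fails at once if a bystander is knocked or moved (distance of any of coffee_pot, cup, pan_lid, colander from where it was at the start of the episode above 0.025 m or angle between any of coffee_pot, cup, pan_lid, colander's own z axis and vertical above 0.3 rad).
It also fails if it takes over 48 s, if anything falls off the work surface, if the arm or the gripper's body presses on something with over 40 N, if the wrist force passes 120 N, or if a joint passes its speed limit or range.

### The arm

A 6-joint arm with a two-finger parallel gripper is mounted at the origin on the work surface. World frame = base frame: x ahead of the robot, y to its left, z up, the work surface at z = 0. Lengths are in m, angles in rad, forces in N, time in s.
With the tool pointing down it reaches from about 0.3 to 0.775 m from the base axis. Payload 14.6 kg.
Tool frame: the origin (TCP) lies on the front face of the gripper's body, between the roots of the fingers; the fingertips stand 97 mm ahead of it and the grasp point (between the pads) lies 78 mm ahead of it; z points along the fingers, y is the direction in which the jaws open and shut (so a half turn about z gives the same grasp; the last joint's range is limited). The gripper opens to 94 mm and grips with 3 to 60 N. Pads are 16 mm wide; open, the fingers measure 119 mm over their backs; the gripper's body (75 mm by 177 mm) begins 78 mm behind the grasp point.
Start: joints at [-1.238, 0.3, 1.521, -0, 1.321, -0.067], TCP at [0.214, -0.507, 0.303] pointing down, gripper open.
Joint ranges: [-3.03, 3.03], [-0.79, 2.21], [0.23, 2.52], [-1.04, 4.18], [0, 3.07], [-2.55, 2.55]. Speed limits (rad/s): [2.22, 2.22, 2.57, 3.14, 3.14, 3.14].

### API

Orientations are given as [roll, pitch, yaw] about the fixed x, y, z axes, in that order (R = Rz(yaw) Ry(pitch) Rx(roll)).
In Python, from station import ctrl gives the robot as it stands. The module is installed in compiled form; this text tells all that it offers.
- The arm moves only by the shell command python3 -m pendant 'ROWS' [FORCE]. ROWS is JSON, a list of rows, each an object of numbers: "rx", "ry", "rz": the turn, a rotation vector about the tool's x, y, z each as a share of 4 degrees, from -1 to 1; "tx", "ty", "tz": the shift along the tool's x, y, z each as a share of 0.04 m, from -1 to 1; "grip": the gripper command: -1 is fully open, 1 is shut, values between are in proportion. A call has 1 to 8 rows; each row shifts and turns the pose as measured when the row begins, along the tool's axes as they then stand; what a row does not reach is not made up. A row lasts 1/12 s, in which the tool goes at most 41.7 mm and 7.16 degrees, less where a joint would pass 70% of its speed; a pose out of reach is approached as far as the arm can. A call with a number of a shift or a turn outside -1 to 1 is refused whole. A call with a gripper value outside its range is refused whole. The fingers move at their own pace and stop on an object; FORCE is the grip in N (left out, the last holds). Time passes only in rows, so rows that do not move let the fingers close. It gives the time, the measured TCP pose, the force and the opening at its end, in the units of the state.
- ctrl.get_obs(): the state, without advancing time (a new reading comes with each control period).
- ctrl.camera(name): name is "scene" or "top" or "wrist"; returns a dict with "pixels" (384x512x3 uint8, blue, green, red), "fx", "fy", "cx", "cy" (pixels), "world_from_camera" (4x4, takes a point from camera to world coordinates). Camera axes: x right, y up, looking along -z (the intrinsics and any distortion apply to the point x, -y, -z); pixel columns grow to the right and rows downward; lengths in m; the calibration is good to about 2 mm. A picture is of the moment at which its call begins. There is no depth.
- ctrl.hand_in(): hands the job in, once; it reports no verdict.
The state is a dict: "time_s": time; "qpos": joint angles; "joint_vel": joint speeds; "tau": joint torques, N m; "ee_pos": TCP position; "eef_rot": TCP orientation; "force": force on the tool from outside, world axes, zero at the start; "moment": the same for the moment, N m; "grip_width": finger opening in m.
Only numpy, scipy, OpenCV 4.12 (cv2) and the standard library are available. Lean on these libraries where they do the work, as an engineer would, in place of code of your own. Each camera call takes 0.05 s, during which the arm holds its last target.

## Working session

There is one attempt and no reset: what is moved stays moved. The work goes in short steps, Python scripts to look and compute and a shell command to move; the robot and the scene stay as the last step left them, time stands still between calls to the robot, and variables do not carry over. Pictures are saved under pics/ and viewed, and the job is handed in when it is done.

```bash
mkdir -p pics
cat > h.py <<'E'
import numpy as np,cv2
from station import ctrl
def snap(n,f):
    c=ctrl.camera(n); cv2.imwrite('pics/'+f,c['pixels']); 
    np.savez('pics/'+f[:-4]+'.npz',**{k:v for k,v in c.items()})
    return c
def load(f): return dict(np.load('pics/'+f+'.npz',allow_pickle=True))
def ray(c,u,v):
    T=np.array(c['world_from_camera']); d=np.array([(u-c['cx'])/c['fx'],-(v-c['cy'])/c['fy'],-1.0])
    return T[:3,3],T[:3,:3]@d
def onz(c,u,v,z):
    o,d=ray(c,u,v); return o+d*(z-o[2])/d[2]
def proj(c,p):
    T=np.linalg.inv(np.array(c['world_from_camera'])); q=T[:3,:3]@np.array(p)+T[:3,3]
    return c['cx']+c['fx']*q[0]/-q[2], c['cy']-c['fy']*q[1]/-q[2]
E
python3 - <<'E'
from h import *
for n in('scene','top','wrist'):
    c=snap(n,n+'0.png'); print(n,[k for k in c],c['fx'],c['cx'],c['cy'],np.round(c['world_from_camera'],3).tolist())
print(ctrl.get_obs())
E
```

```text
scene ['pixels', 'fx', 'fy', 'cx', 'cy', 'world_from_camera'] 385.5368486968125 254.336597095241 187.25557745340848 [[-0.172, -0.743, 0.647, 1.486], [0.985, -0.131, 0.112, 0.172], [0.002, 0.657, 0.754, 1.24], [0.0, 0.0, 0.0, 1.0]]
top ['pixels', 'fx', 'fy', 'cx', 'cy', 'world_from_camera'] 387.05623339709643 253.47753900971438 189.26633573320143 [[-0.027, 0.991, -0.129, 0.356], [-1.0, -0.027, -0.002, 0.006], [-0.005, 0.129, 0.992, 1.482], [0.0, 0.0, 0.0, 1.0]]
wrist ['pixels', 'fx', 'fy', 'cx', 'cy', 'world_from_camera'] 276.23212432437174 249.594140477503 189.41466077391075 [[0.389, 0.884, 0.258, 0.29], [-0.921, 0.374, 0.108, -0.475], [-0.001, -0.28, 0.96, 0.384], [0.0, 0.0, 0.0, 1.0]]
{'time_s': 0.15, 'qpos': array([-1.23763497e+00,  3.00333773e-01,  1.52138692e+00,  2.86462245e-05,
        1.32070197e+00, -6.65788100e-02]), 'joint_vel': array([-0.00085117, -0.00143733,  0.00036791, -0.00149195,  0.0004253 ,
        0.00138725]), 'tau': array([ 2.74755163e-03, -5.31958473e+01, -3.52820992e+01,  7.09392107e-02,
        2.35573913e-02, -9.08757238e-05]), 'ee_pos': array([ 0.21402848, -0.50654013,  0.30224377]), 'eef_rot': array([-3.14076633e+00, -8.29077988e-05,  3.99733033e-01]), 'force': array([ 0.51024364, -0.31640497, -0.40374863]), 'moment': array([-0.01392999,  0.00792855,  0.02058363]), 'grip_width': 0.09413124525969507}
```

View pics/scene0.png

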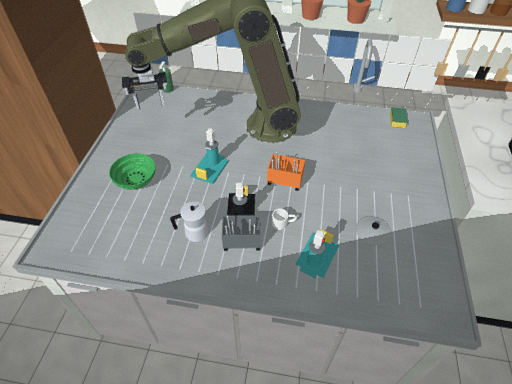

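View pics/top0.png

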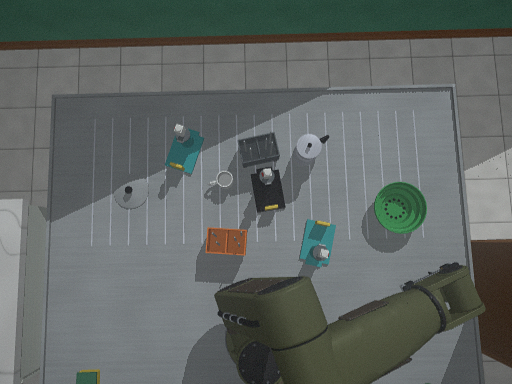

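The top view shows three candidates for the stand: black at (267,190), turquoise at (184,150) and turquoise at (318,243). It shows two for the caddy: grey at (259,149) and orange at (226,241). I choose the black stand and the grey caddy. Next is a close crop to check.

Run:
```python
from h import *
c=load('top0');im=c['pixels'][120:225,200:340]
cv2.imwrite('pics/crop1.png',cv2.resize(im,None,fx=5.5,fy=5.5,interpolation=cv2.INTER_CUBIC))
c=load('scene0');im=c['pixels'][165:265,160:310]
cv2.imwrite('pics/crop2.png',cv2.resize(im,None,fx=5.3,fy=5.3,interpolation=cv2.INTER_CUBIC))
c=load('top0')
hsv=cv2.cvtColor(c['pixels'],cv2.COLOR_BGR2HSV)
m=((hsv[...,0]>18)&(hsv[...,0]<32)&(hsv[...,1]>120)&(hsv[...,2]>90)).astype(np.uint8)
n,l,s,ce=cv2.connectedComponentsWithStats(m); print([(s[i].tolist(),ce[i].round(1).tolist(),onz(c,*ce[i],0.06).round(4).tolist()) for i in range(1,n) if s[i][4]>8])
```

```text
[([170, 163, 14, 7, 40], [176.6, 165.5], [0.638, 0.2936, 0.06]), ([265, 205, 13, 5, 43], [270.9, 206.8], [0.4738, -0.0535, 0.06]), ([315, 221, 15, 5, 39], [322.6, 222.9], [0.4096, -0.2408, 0.06]), ([80, 370, 20, 14, 71], [93.7, 373.6], [-0.0939, 0.5846, 0.06])]
```

View pics/crop1.png

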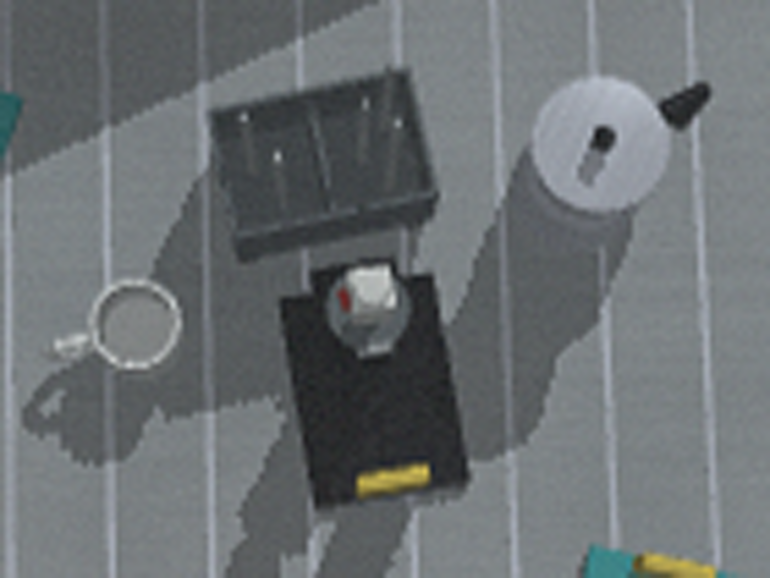

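View pics/crop2.png

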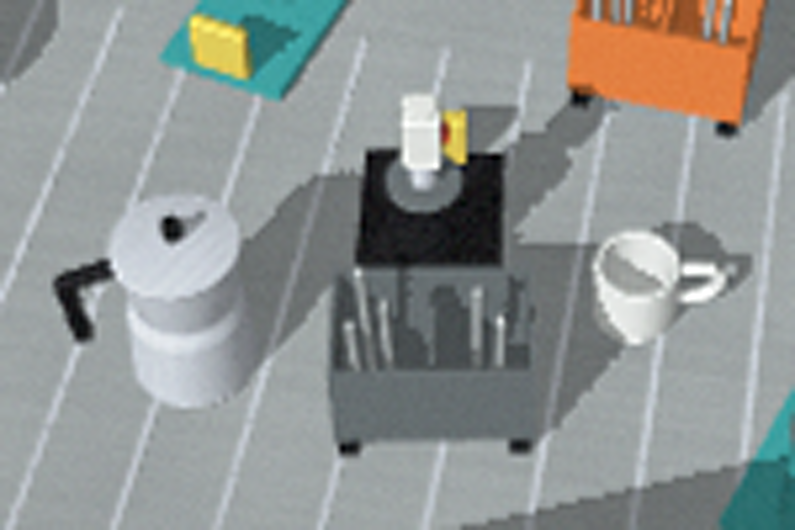

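Run:
```python
from h import *
c=load('top0')
def P(u,v,z): return onz(c,(u+.5)/5.5-.5+200,(v+.5)/5.5-.5+120,z)[:2]
cad=[P(*p,.1) for p in[(212,112),(408,70),(437,195),(238,238)]]
st=[P(*p,.01) for p in[(282,298),(435,272),(468,482),(317,508)]]
ang=lambda v:np.arctan2(v[1],v[0])
for q,n in((cad,'cad'),(st,'st')):
    print(n,np.round(q,4).tolist(),[round(float(np.linalg.norm(q[i]-q[i-3])),4) for i in range(4)])
    fx=ang((q[0]+q[1])-(q[2]+q[3])); fy=ang((q[0]+q[3])-(q[1]+q[2]))-np.pi/2
    print(fx,fy,'centre',np.mean(q,0))
t=[P(358,480,.061),P(430,468,.061)];print('tab',t,np.mean(t,0),ang(t[0]-t[1])-np.pi/2)
col=P(369,285,.193);print('collar top',col)
```

```text
cad [[0.7189, 0.06], [0.744, -0.0714], [0.6584, -0.0877], [0.6331, 0.0447]] [0.1337, 0.0871, 0.1348, 0.0872]
0.18285838267760218 0.1887341149410584 centre [ 0.68860457 -0.01360732]
st [[0.6075, 0.0173], [0.6231, -0.0905], [0.4748, -0.1082], [0.4596, -0.0031]] [0.1089, 0.1493, 0.1062, 0.1493]
0.12796198774882145 0.14338690314792446 centre [ 0.54126255 -0.04611196]
tab [array([ 0.47404308, -0.0307244 ]), array([ 0.48078907, -0.07913944])] [ 0.47741607 -0.05493192] 0.13844533221939703
collar top [ 0.58289549 -0.0376883 ]
```

```bash
python3 -m pendant '[{"tz":-0.3,"rz":0.95,"grip":-1},{"tz":-0.3,"rz":0.95},{"tz":-0.3,"rz":0.95},{"tz":-0.3,"rz":0.9},{"tx":0.6,"ty":-0.75},{"tx":0.6,"ty":-0.75},{"tx":0.6,"ty":-0.75},{"tx":0.6,"ty":-0.75}]' 20
```

```text
$[0]: bad value
```

```bash
cat >> h.py <<'E'
def go(p,yaw):
    o=ctrl.get_obs();y=o['eef_rot'][2];d=np.array(p)-o['ee_pos']
    tx=d[0]*np.cos(y)+d[1]*np.sin(y);ty=d[0]*np.sin(y)-d[1]*np.cos(y)
    print('t',round(o['time_s'],2),'pos',o['ee_pos'].round(4),'rot',o['eef_rot'].round(4),'w',round(o['grip_width'],4),'F',o['force'].round(2))
    print('units tx %.2f ty %.2f tz %.2f rz %.2f'%(tx/.04,ty/.04,-d[2]/.04,-(yaw-y)/np.radians(4)))
E
python3 -c "
from h import *
go([.4775,-.055,.22],.14)"
```

```text
t 0.15 pos [ 0.214  -0.5065  0.3022] rot [-3.1408e+00 -1.0000e-04  3.9970e-01] w 0.0941 F [ 0.51 -0.32 -0.4 ]
units tx 10.46 ty -7.84 tz 2.06 rz 3.72
```

```bash
python3 -m pendant '[{"tx":0,"ty":0,"tz":-0.3,"rx":0,"ry":0,"rz":0.95,"grip":-1},{"tx":0,"ty":0,"tz":-0.3,"rx":0,"ry":0,"rz":0.95,"grip":-1},{"tx":0,"ty":0,"tz":-0.3,"rx":0,"ry":0,"rz":0.95,"grip":-1},{"tx":0,"ty":0,"tz":-0.3,"rx":0,"ry":0,"rz":0.9,"grip":-1},{"tx":0.6,"ty":-0.75,"tz":0,"rx":0,"ry":0,"rz":0,"grip":-1},{"tx":0.6,"ty":-0.75,"tz":0,"rx":0,"ry":0,"rz":0,"grip":-1},{"tx":0.6,"ty":-0.75,"tz":0,"rx":0,"ry":0,"rz":0,"grip":-1},{"tx":0.6,"ty":-0.75,"tz":0,"rx":0,"ry":0,"rz":0,"grip":-1}]' 20
python3 -c "
from h import *
go([.4775,-.055,.22],.14)"
```

```text
time_s: 0.82
ee_pos: [0.2931, -0.3749, 0.3493]
eef_rot: [-3.135, 0.002, 0.116]
force: [2.1, -0.7, 0.2]
grip_width: 0.0942
t 0.82 pos [ 0.2931 -0.3749  0.3493] rot [-3.1349e+00  2.2000e-03  1.1590e-01] w 0.0942 F [ 2.09 -0.71  0.19]
units tx 5.50 ty -7.41 tz 3.23 rz -0.34
```

```bash
python3 -m pendant '[{"tx":0.6,"ty":-0.8,"tz":0,"rx":0,"ry":0,"rz":-0.15,"grip":-1},{"tx":0.6,"ty":-0.8,"tz":0,"rx":0,"ry":0,"rz":-0.1,"grip":-1},{"tx":0.6,"ty":-0.8,"tz":0,"rx":0,"ry":0,"rz":0,"grip":-1},{"tx":0.6,"ty":-0.8,"tz":0,"rx":0,"ry":0,"rz":0,"grip":-1},{"tx":0.6,"ty":-0.8,"tz":0,"rx":0,"ry":0,"rz":0,"grip":-1},{"tx":0.6,"ty":-0.8,"tz":0,"rx":0,"ry":0,"rz":0,"grip":-1},{"tx":0.6,"ty":-0.8,"tz":0,"rx":0,"ry":0,"rz":0,"grip":-1},{"tx":0.6,"ty":-0.8,"tz":0,"rx":0,"ry":0,"rz":0,"grip":-1}]' 20
python3 -c "
from h import *
go([.4775,-.055,.22],.14)"
```

```text
time_s: 1.48
ee_pos: [0.4531, -0.0823, 0.3506]
eef_rot: [-3.135, 0.002, 0.132]
force: [0.8, -1.0, 0.8]
grip_width: 0.0937
t 1.48 pos [ 0.4531 -0.0823  0.3506] rot [-3.1348e+00  1.6000e-03  1.3160e-01] w 0.0937 F [ 0.84 -0.98  0.76]
units tx 0.69 ty -0.60 tz 3.27 rz -0.12
```

```bash
python3 -m pendant '[{"tx":0.35,"ty":-0.3,"tz":0.8,"rx":0,"ry":0,"rz":-0.1,"grip":-1},{"tx":0.3,"ty":-0.25,"tz":0.8,"rx":-0.1,"ry":0,"rz":0,"grip":-1},{"tx":0,"ty":0,"tz":0.7,"rx":0,"ry":0,"rz":0,"grip":-1},{"tx":0,"ty":0,"tz":0,"rx":0,"ry":0,"rz":0,"grip":-1}]' 20
python3 -c "
from h import *
go([.4775,-.055,.123],.14)
snap('wrist','w1.png');snap('scene','s1.png')"
```

```text
time_s: 1.82
ee_pos: [0.4792, -0.0478, 0.2566]
eef_rot: [3.14, -0.003, 0.148]
force: [-1.0, -0.4, -0.1]
grip_width: 0.0937
t 1.82 pos [ 0.4792 -0.0478  0.2566] rot [ 3.1404e+00 -2.6000e-03  1.4760e-01] w 0.0937 F [-1.   -0.45 -0.06]
units tx -0.07 ty 0.17 tz 3.34 rz 0.11
```

View pics/w1.png

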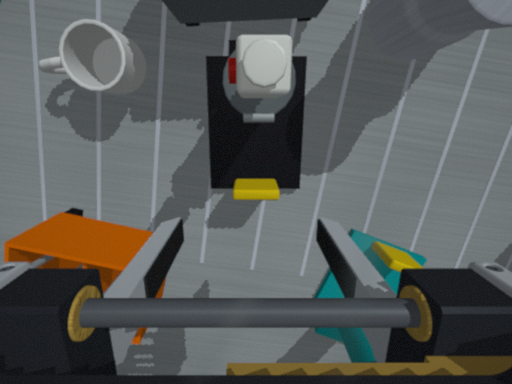

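View pics/s1.png

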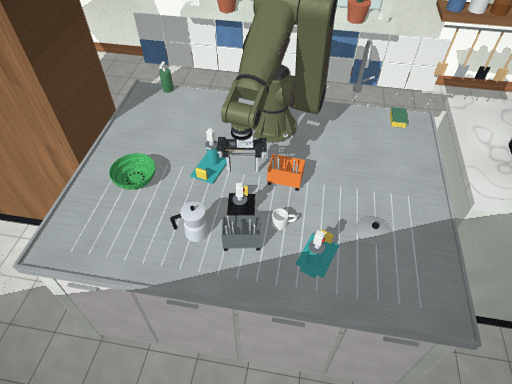

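The wrist view shows the black stand dead ahead: yellow tab at (257,189), red button at (232,70), orange caddy lower left and turquoise stand lower right. I'll check the gripper's clearance to those two and the tab's position.

Run:
```python
from h import *
c=load('top0');w=load('w1')
print('orange top corners',[onz(c,*p,.1)[:2].round(3).tolist() for p in[(208,229),(246,230),(245,256),(207,254)]])
print('orange top, z .155',[onz(c,*p,.155)[:2].round(3).tolist() for p in[(208,229),(246,230)]])
print('turq collar',onz(c,321,252,.193)[:2].round(3))
a=np.array([onz(w,*p,.061)[:2] for p in[(234,179.5),(277,179.5)]]);b=np.array([onz(w,*p,.061)[:2] for p in[(234,189),(279,189)]])
print('tab top far edge',a.round(4).tolist(),'near',b.round(4).tolist())
q=[onz(w,*p,.01)[:2] for p in[(208,57),(306,57),(300,188),(211,188)]];print(np.round(q,4).tolist())
k=(np.array(a)+b)/2;d=k[0]-k[1];print(k.mean(0),np.arctan2(d[1],d[0])-np.pi/2)
```

```text
orange top corners [[0.397, 0.174], [0.39, 0.039], [0.299, 0.045], [0.31, 0.179]]
orange top, z .155 [[0.396, 0.167], [0.389, 0.038]]
turq collar [ 0.309 -0.208]
tab top far edge [[0.4893, -0.0303], [0.4959, -0.0743]] near [[0.4792, -0.0316], [0.4861, -0.0782]]
[[0.6083, 0.0168], [0.6241, -0.0887], [0.4775, -0.1115], [0.4614, -0.0025]]
[ 0.48761263 -0.0535984 ] 0.14732816434468377
```

```bash
python3 -m pendant '[{"tx":-0.06,"ty":0.17,"tz":0.6,"rx":0,"ry":0,"rz":0.05,"grip":-1},{"tx":0,"ty":0,"tz":0.8,"rx":0,"ry":0,"rz":0,"grip":-1},{"tx":0,"ty":0,"tz":0.7,"rx":0,"ry":0,"rz":0,"grip":-1},{"tx":0,"ty":0,"tz":0,"rx":0,"ry":0,"rz":0,"grip":-1}]' 20
python3 -c "
from h import *
go([.4768,-.055,.123],.143)
snap('wrist','w2.png')"
```

```text
time_s: 2.25
ee_pos: [0.4831, -0.0593, 0.185]
eef_rot: [3.134, -0.023, 0.14]
force: [-0.7, 0.1, -1.0]
grip_width: 0.0943
t 2.25 pos [ 0.4831 -0.0593  0.185 ] rot [ 3.1335 -0.0228  0.1395] w 0.0943 F [-0.7   0.06 -1.03]
units tx -0.14 ty -0.13 tz 1.55 rz -0.05
```

View pics/w2.png

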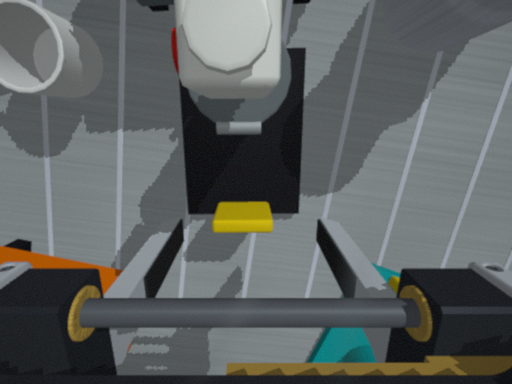

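```bash
python3 -m pendant '[{"tx":0,"ty":-0.1,"tz":0,"rx":0.1,"ry":-0.3,"rz":0,"grip":-1},{"tx":-0.1,"ty":0,"tz":0.5,"rx":0,"ry":0,"rz":0,"grip":-1},{"tx":0,"ty":0,"tz":0.5,"rx":0,"ry":0,"rz":0,"grip":-1},{"tx":0,"ty":0,"tz":0,"rx":0,"ry":0,"rz":0,"grip":-1}]' 20
python3 -c "
from h import *
go([.4768,-.055,.123],.143)"
```

```text
time_s: 2.63
ee_pos: [0.4841, -0.0584, 0.1592]
eef_rot: [3.135, -0.018, 0.137]
force: [0.1, 0.4, -0.7]
grip_width: 0.094
t 2.63 pos [ 0.4841 -0.0584  0.1592] rot [ 3.1349 -0.0183  0.1368] w 0.094 F [ 0.09  0.39 -0.73]
units tx -0.17 ty -0.11 tz 0.90 rz -0.09
```

```bash
python3 -m pendant '[{"tx":-0.2,"ty":-0.1,"tz":0,"rx":0.1,"ry":-0.3,"rz":-0.1,"grip":-1},{"tx":-0.1,"ty":-0.1,"tz":0.3,"rx":0,"ry":-0.2,"rz":0,"grip":-1},{"tx":-0.1,"ty":0,"tz":0.3,"rx":0,"ry":0,"rz":0,"grip":-1},{"tx":0,"ty":0,"tz":0,"rx":0,"ry":0,"rz":0,"grip":-1}]' 20
python3 -c "
from h import *
go([.4768,-.055,.123],.143)"
```

```text
time_s: 2.97
ee_pos: [0.4681, -0.0532, 0.1421]
eef_rot: [3.139, 0.011, 0.143]
force: [0.4, -0.1, -0.4]
grip_width: 0.094
t 2.97 pos [ 0.4681 -0.0532  0.1421] rot [3.1392 0.0114 0.1433] w 0.094 F [ 0.39 -0.1  -0.4 ]
units tx 0.21 ty 0.08 tz 0.48 rz 0.00
```

```bash
python3 -m pendant '[{"tx":0.17,"ty":0.06,"tz":0.0,"rx":0,"ry":0.15,"rz":0,"grip":-1},{"tx":0,"ty":0,"tz":0.4,"rx":0,"ry":0,"rz":0,"grip":-1},{"tx":0,"ty":0,"tz":0.15,"rx":0,"ry":0,"rz":0,"grip":-1},{"tx":0,"ty":0,"tz":0,"rx":0,"ry":0,"rz":0,"grip":-1}]' 20
python3 -c "
from h import *
go([.4768,-.055,.123],.143)"
```

```text
time_s: 3.3
ee_pos: [0.4782, -0.0548, 0.1235]
eef_rot: [3.137, -0.005, 0.144]
force: [0.9, 0.7, -0.6]
grip_width: 0.0937
t 3.3 pos [ 0.4782 -0.0548  0.1235] rot [ 3.1373 -0.0053  0.1436] w 0.0937 F [ 0.9   0.7  -0.57]
units tx -0.03 ty 0.00 tz 0.01 rz 0.01
```

Over the tab, so I close the fingers across it.

```bash
python3 -m pendant '[{"tx":0,"ty":0,"tz":0,"rx":0,"ry":0,"rz":0,"grip":1},{"tx":0,"ty":0,"tz":0,"rx":0,"ry":0,"rz":0,"grip":1},{"tx":0,"ty":0,"tz":0,"rx":0,"ry":0,"rz":0,"grip":1},{"tx":0,"ty":0,"tz":0,"rx":0,"ry":0,"rz":0,"grip":1},{"tx":0,"ty":0,"tz":0,"rx":0,"ry":0,"rz":0,"grip":1},{"tx":0,"ty":0,"tz":0,"rx":0,"ry":0,"rz":0,"grip":1},{"tx":0,"ty":0,"tz":0,"rx":0,"ry":0,"rz":0,"grip":1},{"tx":0,"ty":0,"tz":0,"rx":0,"ry":0,"rz":0,"grip":1}]' 25
python3 -c "
from h import *
go([.4768,-.055,.123],.143)
snap('wrist','w3.png')"
```

```text
time_s: 3.97
ee_pos: [0.4796, -0.0549, 0.1266]
eef_rot: [3.136, -0.008, 0.144]
force: [0.1, 0.4, -2.0]
grip_width: 0.0497
t 3.97 pos [ 0.4796 -0.0549  0.1266] rot [ 3.1365 -0.0083  0.1436] w 0.0497 F [ 0.08  0.43 -1.96]
units tx -0.07 ty -0.01 tz 0.09 rz 0.01
```

View pics/w3.png

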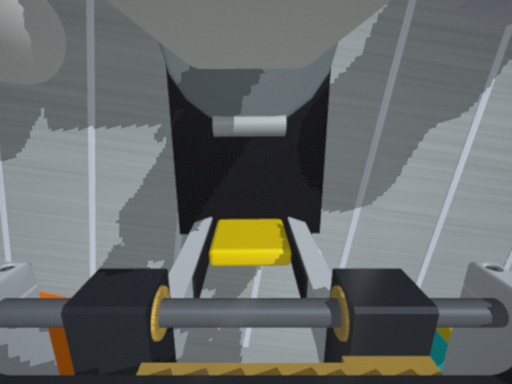

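```bash
python3 -m pendant '[{"tx":0.15,"ty":0,"tz":0.03,"rx":0,"ry":0,"rz":-0.15,"grip":1},{"tx":0.15,"ty":0,"tz":0.03,"rx":0,"ry":0,"rz":-0.15,"grip":1},{"tx":0.15,"ty":0,"tz":0.03,"rx":0,"ry":0,"rz":-0.15,"grip":1},{"tx":0.15,"ty":0,"tz":0.03,"rx":0,"ry":0,"rz":-0.15,"grip":1}]' 25
python3 -c "
from h import *
go([.507,-.0493,.125],.186)
snap('top','t2.png')"
```

```text
time_s: 4.35
ee_pos: [0.502, -0.0523, 0.1257]
eef_rot: [3.136, -0.002, 0.186]
force: [-11.7, -2.9, 19.9]
grip_width: 0.0499
t 4.35 pos [ 0.502  -0.0523  0.1257] rot [ 3.1357e+00 -1.6000e-03  1.8630e-01] w 0.0499 F [-11.68  -2.86  19.91]
units tx 0.14 ty -0.05 tz 0.02 rz 0.00
```

```bash
python3 -m pendant '[{"tx":0.1,"ty":0,"tz":-0.03,"rx":0,"ry":0,"rz":0,"grip":1},{"tx":0.1,"ty":0,"tz":0,"rx":0,"ry":0,"rz":0,"grip":1},{"tx":0.1,"ty":0,"tz":0,"rx":0,"ry":0,"rz":0,"grip":1}]' 25
python3 -c "
from h import *
go([.507,-.0493,.125],.186)
snap('top','t3.png')"
```

```text
time_s: 4.65
ee_pos: [0.5145, -0.05, 0.1265]
eef_rot: [3.136, 0.0, 0.187]
force: [-2.3, 0.0, -3.4]
grip_width: 0.0496
t 4.65 pos [ 0.5145 -0.05    0.1265] rot [3.1361e+00 2.0000e-04 1.8740e-01] w 0.0496 F [-2.25  0.05 -3.41]
units tx -0.18 ty -0.05 tz 0.04 rz 0.02
```

Run:
```python
from h import *
c=load('t3');im=c['pixels'][110:215,200:340]
cv2.imwrite('pics/crop3.png',cv2.resize(im,None,fx=5.5,fy=5.5,interpolation=cv2.INTER_CUBIC))
c=snap('scene','s3.png');im=c['pixels'][165:265,160:310]
cv2.imwrite('pics/crop4.png',cv2.resize(im,None,fx=5.3,fy=5.3,interpolation=cv2.INTER_CUBIC))
```

```text
(no output)
```

View pics/crop3.png

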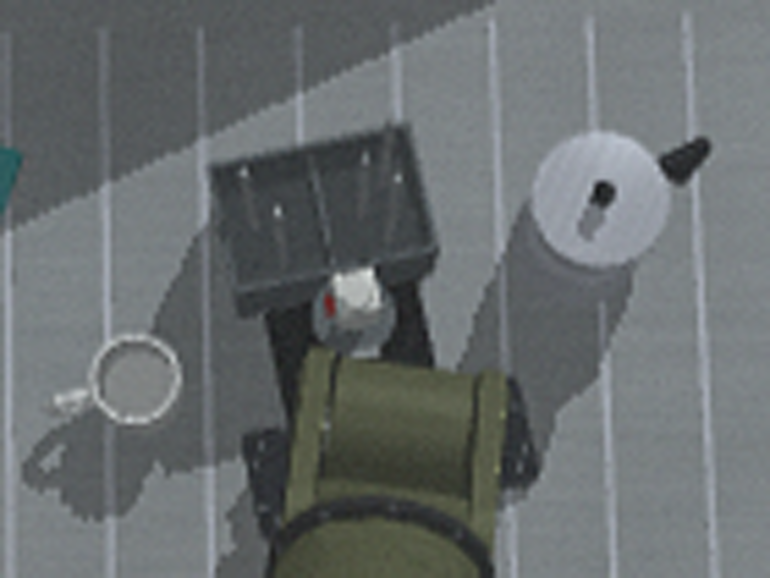

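View pics/crop4.png

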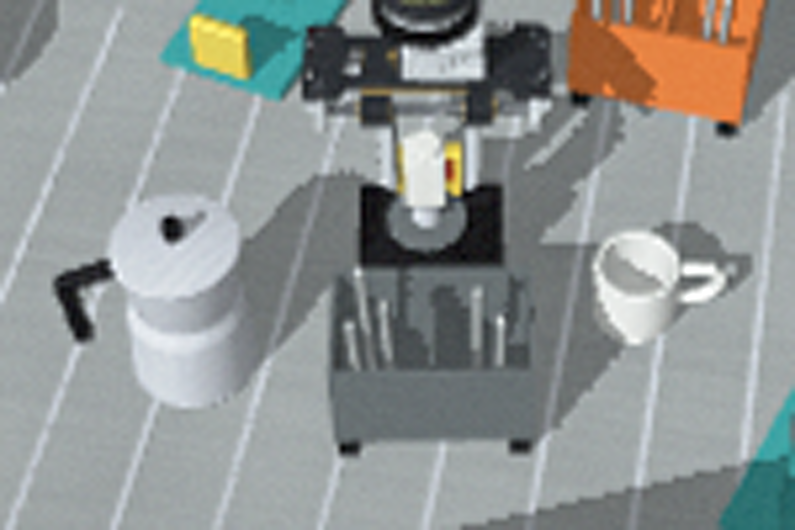

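The black stand looks close against the caddy (crop, front corners near (265,312) and (435,290)). I'll press forward gently to confirm contact by force.

```bash
python3 -m pendant '[{"tx":0.1,"ty":0,"tz":0.02,"rx":0,"ry":0,"rz":0,"grip":1},{"tx":0.15,"ty":0,"tz":0,"rx":0,"ry":0,"rz":0,"grip":1}]' 25
python3 -m pendant '[{"tx":0.2,"ty":0,"tz":0,"rx":0,"ry":0,"rz":0,"grip":1}]' 25
```

```text
time_s: 4.92
ee_pos: [0.5216, -0.048, 0.1246]
eef_rot: [3.139, 0.01, 0.187]
force: [-24.9, -0.5, 10.7]
grip_width: 0.0496
time_s: 5.0
ee_pos: [0.5275, -0.0464, 0.1238]
eef_rot: [3.14, 0.017, 0.187]
force: [-0.5, 0.8, -1.5]
grip_width: 0.0447
```

The opening dropped to 44.7 mm, so the pads slid off the tab's front edge after a push of about 25 N against the caddy. I'll open the fingers, rise and look.

```bash
python3 -m pendant '[{"tx":0,"ty":0,"tz":0,"rx":0,"ry":0,"rz":0,"grip":-1},{"tx":0,"ty":0,"tz":0,"rx":0,"ry":0,"rz":0,"grip":-1},{"tx":0,"ty":0,"tz":0,"rx":0,"ry":0,"rz":0,"grip":-1},{"tx":0,"ty":0,"tz":0,"rx":0,"ry":0,"rz":0,"grip":-1},{"tx":0,"ty":0,"tz":0,"rx":0,"ry":0,"rz":0,"grip":-1}]' 25
python3 -m pendant '[{"tx":-0.3,"ty":0,"tz":-0.4,"rx":0,"ry":0.2,"rz":0,"grip":-1},{"tx":-0.2,"ty":0,"tz":-0.8,"rx":0,"ry":0,"rz":0,"grip":-1},{"tx":-0.5,"ty":0,"tz":-0.8,"rx":0,"ry":0,"rz":0,"grip":-1},{"tx":-0.5,"ty":0,"tz":-0.8,"rx":0,"ry":0,"rz":0,"grip":-1},{"tx":-0.5,"ty":0,"tz":-0.8,"rx":0,"ry":0,"rz":0,"grip":-1},{"tx":-0.5,"ty":0,"tz":-0.5,"rx":0,"ry":0,"rz":0,"grip":-1},{"tx":0,"ty":0,"tz":0,"rx":0,"ry":0,"rz":0,"grip":-1}]' 25
python3 -c "
from h import *
go([.507,-.0493,.125],.186)
snap('wrist','w4.png')
c=snap('top','t4.png');im=c['pixels'][120:225,200:340]
cv2.imwrite('pics/crop5.png',cv2.resize(im,None,fx=5.5,fy=5.5,interpolation=cv2.INTER_CUBIC))"
```

```text
time_s: 5.42
ee_pos: [0.5283, -0.0463, 0.124]
eef_rot: [3.14, 0.014, 0.188]
force: [0.8, 0.3, 0.1]
grip_width: 0.0747
time_s: 6.0
ee_pos: [0.4253, -0.0651, 0.2941]
eef_rot: [3.139, -0.0, 0.188]
force: [-0.2, -0.0, 0.4]
grip_width: 0.0943
t 6.0 pos [ 0.4253 -0.0651  0.2941] rot [ 3.1394e+00 -2.0000e-04  1.8830e-01] w 0.0943 F [-0.19 -0.02  0.36]
units tx 2.08 ty -0.01 tz 4.23 rz 0.03
```

View pics/w4.png

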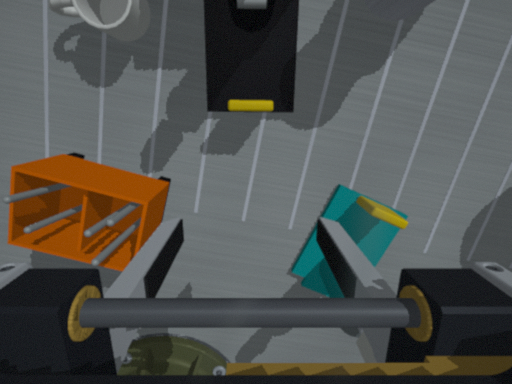

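View pics/crop5.png

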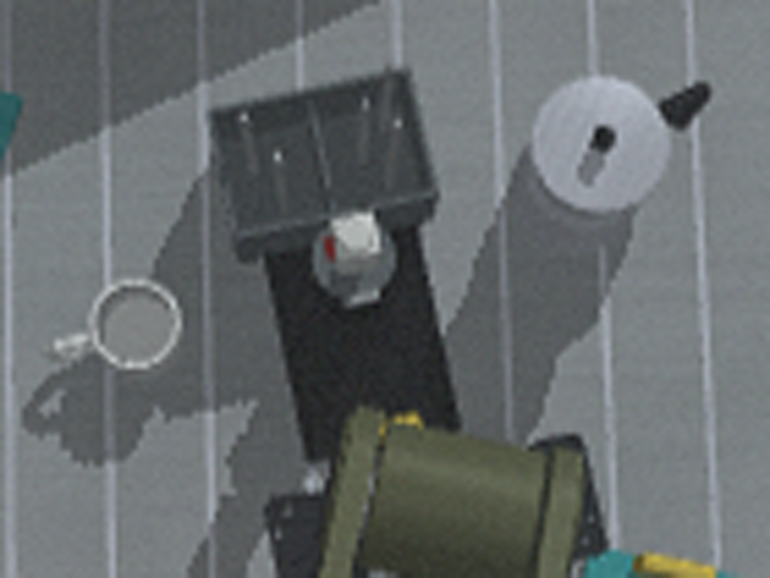

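Run:
```python
from h import *
w=load('w4');c=load('t4')
g=np.array([.6444,-.0219]);ya=.186;ux=np.array([np.cos(ya),np.sin(ya)]);uy=np.array([-ux[1],ux[0]])
f=lambda p:(np.array([(p-g)@ux,(p-g)@uy])*1000).round(1).tolist()
# dark/yellow mask edges in wrist
im=w['pixels'];g_=cv2.cvtColor(im,cv2.COLOR_BGR2GRAY)
for col in(215,222,280,288): 
    s=np.where(g_[95:130,col]>50)[0]; print(col,95+s[0])
for row in(30,60,100):
    d=np.where(g_[row,190:310]<45)[0]; print(row,190+d[0],190+d[-1])
def P(u,v,z): return onz(c,(u+.5)/5.5-.5+200,(v+.5)/5.5-.5+120,z)[:2]
for n,p in dict(reartopL=onz(w,207,110,.01)[:2],reartopR=onz(w,294,110,.01)[:2],frontL=onz(w,205.5,30,.01)[:2],frontR=onz(w,298,30,.01)[:2],tabL=onz(w,229,105,.061)[:2],tabR=onz(w,273,105,.061)[:2],
  t_rearL=P(308,455,.01),t_L=P(267,265,.01),t_R0=P(420,232,.01),t_R1=P(458,420,.01),collar=P(354,236,.193)).items(): print(n,p.round(4),f(p))
```

```text
215 112
222 112
280 112
288 112
30 205 296
60 206 295
100 207 293
reartopL [0.4949 0.0026] [-142.3, 51.7]
reartopR [ 0.5157 -0.1063] [-142.1, -59.1]
frontL [0.5846 0.0175] [-51.5, 49.8]
frontR [ 0.6051 -0.0899] [-51.2, -59.5]
tabL [ 0.5062 -0.0275] [-136.9, 20.1]
tabR [ 0.5152 -0.0746] [-136.8, -27.9]
t_rearL [0.4966 0.0021] [-140.8, 50.9]
t_L [0.6313 0.0272] [-3.8, 50.7]
t_R0 [ 0.6519 -0.0809] [-3.5, -59.4]
t_R1 [ 0.5182 -0.1028] [-139.0, -56.2]
collar [ 0.6138 -0.0294] [-31.5, -1.7]
```

The stand is square (rear corners at -142.3 and -142.1 mm in the caddy frame, y about -4 mm), so it is flush. Now to the collar.

```bash
python3 -m pendant '[{"tx":0.4,"ty":0,"tz":-0.3,"rx":0,"ry":0,"rz":0,"grip":-1},{"tx":0.5,"ty":0,"tz":-0.3,"rx":0,"ry":0,"rz":0,"grip":-1},{"tx":0.5,"ty":0,"tz":0,"rx":0,"ry":0,"rz":0,"grip":-1},{"tx":0.5,"ty":0,"tz":0,"rx":0,"ry":0,"rz":0,"grip":-1},{"tx":0.4,"ty":0,"tz":0,"rx":0,"ry":0,"rz":0,"grip":-1},{"tx":0,"ty":0,"tz":0,"rx":0,"ry":0,"rz":0,"grip":-1},{"tx":0,"ty":0,"tz":0,"rx":0,"ry":0,"rz":0,"grip":-1}]' 25
python3 -c "
from h import *
go([.6158,-.0302,.31],.186)
snap('wrist','w5.png')"
```

```text
time_s: 6.68
ee_pos: [0.5241, -0.0453, 0.3032]
eef_rot: [-3.137, 0.015, 0.189]
force: [-0.9, -0.5, -0.0]
grip_width: 0.0937
t 6.68 pos [ 0.5241 -0.0453  0.3032] rot [-3.1371  0.0152  0.1886] w 0.0937 F [-0.9  -0.53 -0.03]
units tx 2.32 ty 0.06 tz -0.17 rz 0.04
```

View pics/w5.png

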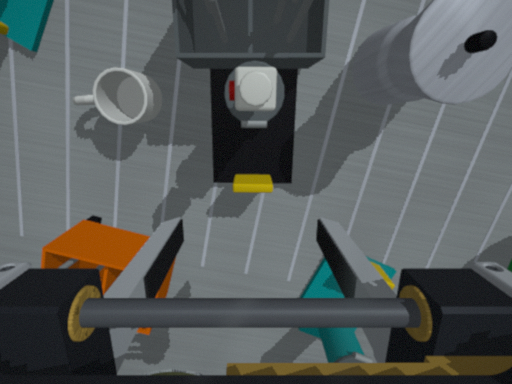

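The wrist view shows the collar cap at (257,88), the red button on its left (232,90) and no visible gap between the black base and the caddy at row about 68.

Run:
```python
from h import *
w=load('w5')
im=w['pixels'][40:200,170:330];cv2.imwrite('pics/crop6.png',cv2.resize(im,None,fx=3.7,fy=3.7,interpolation=cv2.INTER_CUBIC))
for z in(.190,.196): print(z,onz(w,257,88,z).round(4))
h=cv2.cvtColor(w['pixels'],cv2.COLOR_BGR2HSV);m=((h[...,0]<8)|(h[...,0]>172))&(h[...,1]>150)&(h[...,2]>80)
m[:, :200]=0;m[:,300:]=0;m[150:]=0
ys,xs=np.where(m);print('btn px',xs.mean(),ys.mean(),xs.min(),xs.max(),ys.min(),ys.max(),onz(w,xs.min(),ys.mean(),.166).round(4))
```

```text
0.19 [ 0.6171 -0.0321  0.19  ]
0.196 [ 0.6167 -0.032   0.196 ]
btn px 231.28048780487805 89.63414634146342 229 233 81 99 [ 0.6134 -0.0121  0.166 ]
```

View pics/crop6.png

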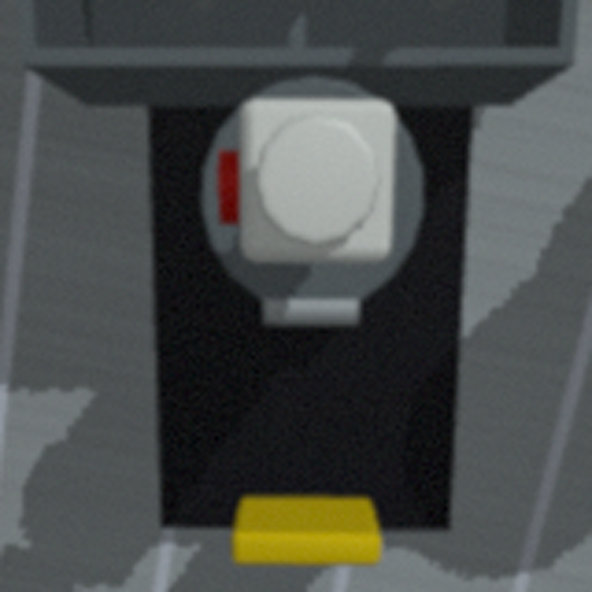

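```bash
python3 -m pendant '[{"tx":0.5,"ty":0,"tz":-0.1,"rx":-0.1,"ry":0.2,"rz":0,"grip":-1},{"tx":0.6,"ty":0.05,"tz":-0.05,"rx":0,"ry":0,"rz":0,"grip":-1},{"tx":0.6,"ty":0.05,"tz":0,"rx":0,"ry":0,"rz":0,"grip":-1},{"tx":0.4,"ty":0,"tz":0,"rx":0,"ry":0,"rz":0,"grip":-1},{"tx":0.1,"ty":0,"tz":0,"rx":0,"ry":0,"rz":0,"grip":-1},{"tx":0,"ty":0,"tz":0,"rx":0,"ry":0,"rz":0,"grip":-1}]' 25
python3 -c "
from h import *
go([.617,-.031,.245],.186)"
```

```text
time_s: 7.23
ee_pos: [0.6113, -0.033, 0.3046]
eef_rot: [3.141, 0.007, 0.187]
force: [-0.0, -0.1, -0.5]
grip_width: 0.0937
t 7.23 pos [ 0.6113 -0.033   0.3046] rot [3.1407 0.0068 0.1872] w 0.0937 F [-0.03 -0.12 -0.48]
units tx 0.15 ty -0.02 tz 1.49 rz 0.02
```

```bash
python3 -m pendant '[{"tx":0.12,"ty":-0.02,"tz":0.2,"rx":0,"ry":0.1,"rz":0,"grip":-1},{"tx":0,"ty":0,"tz":0.4,"rx":0,"ry":0,"rz":0,"grip":-1},{"tx":0,"ty":0,"tz":0.4,"rx":0,"ry":0,"rz":0,"grip":-1},{"tx":0,"ty":0,"tz":0.4,"rx":0,"ry":0,"rz":0,"grip":-1},{"tx":0,"ty":0,"tz":0.1,"rx":0,"ry":0,"rz":0,"grip":-1},{"tx":0,"ty":0,"tz":0,"rx":0,"ry":0,"rz":0,"grip":-1}]' 25
python3 -c "
from h import *
go([.617,-.031,.245],.186)"
```

```text
time_s: 7.73
ee_pos: [0.6119, -0.0321, 0.2405]
eef_rot: [3.141, -0.001, 0.186]
force: [0.1, 0.8, -0.2]
grip_width: 0.0938
t 7.73 pos [ 0.6119 -0.0321  0.2405] rot [ 3.1408e+00 -1.3000e-03  1.8590e-01] w 0.0938 F [ 0.06  0.82 -0.18]
units tx 0.13 ty -0.00 tz -0.11 rz -0.00
```

```bash
python3 -m pendant '[{"tx":0.12,"ty":0,"tz":-0.1,"rx":0,"ry":0,"rz":0,"grip":-1},{"tx":0.03,"ty":0,"tz":0,"rx":0,"ry":0,"rz":0,"grip":-1},{"tx":0,"ty":0,"tz":0,"rx":0,"ry":0,"rz":0,"grip":-1}]' 25
python3 -c "
from h import *
go([.617,-.031,.245],.186)
snap('wrist','w6.png')"
```

```text
time_s: 7.98
ee_pos: [0.618, -0.0311, 0.2468]
eef_rot: [3.14, -0.003, 0.186]
force: [0.3, 0.6, 0.6]
grip_width: 0.0939
t 7.98 pos [ 0.618  -0.0311  0.2468] rot [ 3.1404e+00 -3.1000e-03  1.8550e-01] w 0.0939 F [0.32 0.56 0.58]
units tx -0.02 ty -0.01 tz 0.04 rz -0.01
```

View pics/w6.png

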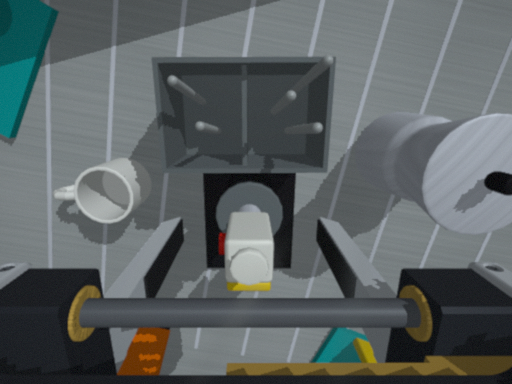

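The collar (250,250) sits between the open fingers, with the button on the left finger's side at (222,243). Closing now.

```bash
python3 -m pendant '[{"tx":-0.02,"ty":0,"tz":0.03,"rx":0,"ry":0,"rz":0,"grip":1},{"tx":0,"ty":0,"tz":0,"rx":0,"ry":0,"rz":0,"grip":1},{"tx":0,"ty":0,"tz":0,"rx":0,"ry":0,"rz":0,"grip":1},{"tx":0,"ty":0,"tz":0,"rx":0,"ry":0,"rz":0,"grip":1},{"tx":0,"ty":0,"tz":0,"rx":0,"ry":0,"rz":0,"grip":1},{"tx":0,"ty":0,"tz":0,"rx":0,"ry":0,"rz":0,"grip":1}]' 25
python3 -c "
from h import *
go([.617,-.031,.245],.186)"
python3 -m pendant '[{"tx":0,"ty":0,"tz":0,"rx":0,"ry":0,"rz":0,"grip":1},{"tx":0,"ty":0,"tz":0,"rx":0,"ry":0,"rz":0,"grip":1},{"tx":0,"ty":0,"tz":0,"rx":0,"ry":0,"rz":0,"grip":1},{"tx":0,"ty":0,"tz":0,"rx":0,"ry":0,"rz":0,"grip":1}]' 25
python3 -c "
from h import *
go([.617,-.031,.245],.186)"
```

```text
time_s: 8.53
ee_pos: [0.6174, -0.0313, 0.2473]
eef_rot: [3.14, -0.006, 0.186]
force: [-0.5, 0.9, 0.6]
grip_width: 0.0577
t 8.53 pos [ 0.6174 -0.0313  0.2473] rot [ 3.1395 -0.0061  0.1856] w 0.0577 F [-0.52  0.92  0.63]
units tx -0.01 ty -0.01 tz 0.06 rz -0.01
time_s: 8.87
ee_pos: [0.6174, -0.0311, 0.2472]
eef_rot: [3.14, -0.006, 0.186]
force: [-0.2, 2.7, 1.0]
grip_width: 0.0307
t 8.87 pos [ 0.6174 -0.0311  0.2472] rot [ 3.14   -0.0059  0.1857] w 0.0307 F [-0.21  2.69  0.97]
units tx -0.01 ty -0.00 tz 0.06 rz -0.00
```

```bash
python3 -m pendant '[{"tx":0,"ty":0,"tz":0,"rx":0,"ry":0,"rz":0,"grip":1},{"tx":0,"ty":0,"tz":0,"rx":0,"ry":0,"rz":0,"grip":1},{"tx":0,"ty":0,"tz":0,"rx":0,"ry":0,"rz":0,"grip":1},{"tx":0,"ty":0,"tz":0,"rx":0,"ry":0,"rz":0,"grip":1}]' 25
python3 -c "
from h import *
go([.617,-.031,.245],.186)
snap('wrist','w7.png');c=snap('scene','s7.png');im=c['pixels'][165:265,160:310]
cv2.imwrite('pics/crop7.png',cv2.resize(im,None,fx=5.3,fy=5.3,interpolation=cv2.INTER_CUBIC))"
```

```text
time_s: 9.2
ee_pos: [0.6173, -0.0309, 0.2472]
eef_rot: [3.14, -0.005, 0.186]
force: [-0.3, 0.7, -0.7]
grip_width: 0.0277
t 9.2 pos [ 0.6173 -0.0309  0.2472] rot [ 3.1402 -0.0054  0.1858] w 0.0277 F [-0.27  0.66 -0.67]
units tx -0.01 ty 0.00 tz 0.05 rz -0.00
```

View pics/w7.png

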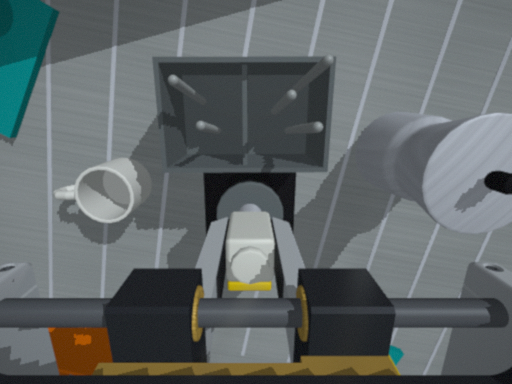

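View pics/crop7.png

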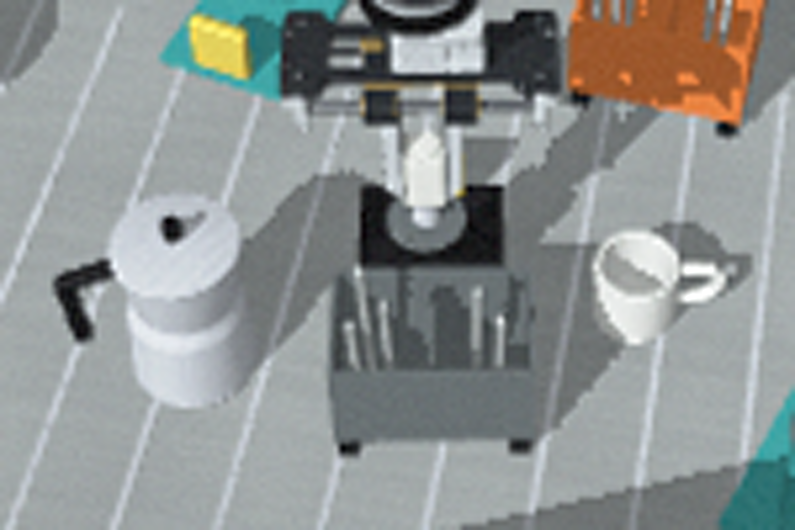

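Width is 27.7 mm, so the button is squeezed flush, and the stand hasn't moved. Pulling up.

```bash
python3 -m pendant '[{"tx":0,"ty":0,"tz":-0.1,"rx":0,"ry":0,"rz":0,"grip":1},{"tx":0,"ty":0,"tz":-0.15,"rx":0,"ry":0,"rz":0,"grip":1},{"tx":0,"ty":0,"tz":-0.15,"rx":0,"ry":0,"rz":0,"grip":1},{"tx":0,"ty":0,"tz":-0.15,"rx":0,"ry":0,"rz":0,"grip":1}]' 25
python3 -c "
from h import *
go([.6173,-.0309,.327],.186)"
```

```text
time_s: 9.63
ee_pos: [0.6171, -0.0309, 0.2692]
eef_rot: [3.141, -0.004, 0.186]
force: [1.0, 1.3, -3.5]
grip_width: 0.0277
t 9.63 pos [ 0.6171 -0.0309  0.2692] rot [ 3.1408 -0.0039  0.1857] w 0.0277 F [ 0.97  1.31 -3.46]
units tx 0.01 ty 0.00 tz -1.45 rz -0.00
```

```bash
python3 -m pendant '[{"tx":0,"ty":0,"tz":-0.15,"rx":0,"ry":0,"rz":0,"grip":1},{"tx":0,"ty":0,"tz":-0.15,"rx":0,"ry":0,"rz":0,"grip":1},{"tx":0,"ty":0,"tz":-0.15,"rx":0,"ry":0,"rz":0,"grip":1},{"tx":0,"ty":0,"tz":-0.15,"rx":0,"ry":0,"rz":0,"grip":1},{"tx":0,"ty":0,"tz":-0.15,"rx":0,"ry":0,"rz":0,"grip":1}]' 25
python3 -c "
from h import *
go([.6173,-.0309,.327],.186)"
```

```text
time_s: 10.05
ee_pos: [0.617, -0.0309, 0.303]
eef_rot: [3.141, -0.005, 0.186]
force: [1.0, 1.3, -4.5]
grip_width: 0.0277
t 10.05 pos [ 0.617  -0.0309  0.303 ] rot [ 3.1406 -0.0047  0.1858] w 0.0277 F [ 0.98  1.27 -4.48]
units tx 0.01 ty 0.00 tz -0.60 rz -0.00
```

Drawn about 56 mm at a steady 4.5 N, past the first stop. Going gently to about 77 mm.

```bash
python3 -m pendant '[{"tx":0,"ty":0,"tz":-0.12,"rx":0,"ry":0,"rz":0,"grip":1},{"tx":0,"ty":0,"tz":-0.12,"rx":0,"ry":0,"rz":0,"grip":1},{"tx":0,"ty":0,"tz":-0.1,"rx":0,"ry":0,"rz":0,"grip":1},{"tx":0,"ty":0,"tz":-0.06,"rx":0,"ry":0,"rz":0,"grip":1}]' 25
python3 -c "
from h import *
go([.6173,-.0309,.325],.186)"
```

```text
time_s: 10.38
ee_pos: [0.6168, -0.031, 0.3215]
eef_rot: [3.141, -0.005, 0.186]
force: [0.9, 0.1, -4.1]
grip_width: 0.0281
t 10.38 pos [ 0.6168 -0.031   0.3215] rot [ 3.1405 -0.0051  0.1857] w 0.0281 F [ 0.89  0.13 -4.09]
units tx 0.01 ty 0.00 tz -0.09 rz -0.00
```

```bash
python3 -m pendant '[{"tx":0,"ty":0,"tz":-0.06,"rx":0,"ry":0,"rz":0,"grip":1},{"tx":0,"ty":0,"tz":-0.04,"rx":0,"ry":0,"rz":0,"grip":1},{"tx":0,"ty":0,"tz":0,"rx":0,"ry":0,"rz":0,"grip":1},{"tx":0,"ty":0,"tz":0,"rx":0,"ry":0,"rz":0,"grip":1}]' 25
python3 -c "
from h import *
go([.6173,-.0309,.325],.186)
snap('wrist','w8.png');c=snap('scene','s8.png');im=c['pixels'][145:265,160:310]
cv2.imwrite('pics/crop8.png',cv2.resize(im,None,fx=5,fy=5,interpolation=cv2.INTER_CUBIC))
go([.6173,-.0309,.325],.186)"
```

```text
time_s: 10.72
ee_pos: [0.6168, -0.0309, 0.3261]
eef_rot: [3.141, -0.005, 0.186]
force: [1.1, 0.1, -5.1]
grip_width: 0.0278
t 10.72 pos [ 0.6168 -0.0309  0.3261] rot [ 3.1406 -0.0051  0.1856] w 0.0278 F [ 1.12  0.06 -5.06]
units tx 0.01 ty 0.00 tz 0.03 rz -0.01
t 10.82 pos [ 0.6168 -0.031   0.3261] rot [ 3.1406 -0.0051  0.1857] w 0.0275 F [ 1.1  -0.54 -4.01]
units tx 0.01 ty 0.00 tz 0.03 rz -0.00
```

View pics/w8.png

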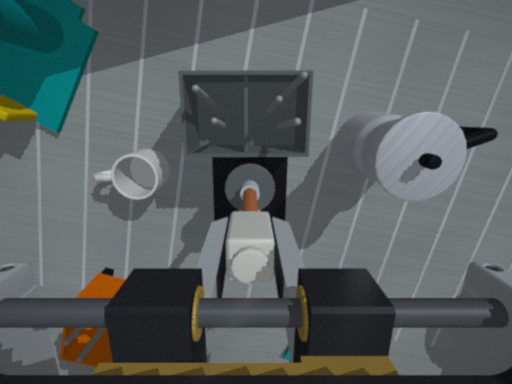

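View pics/crop8.png

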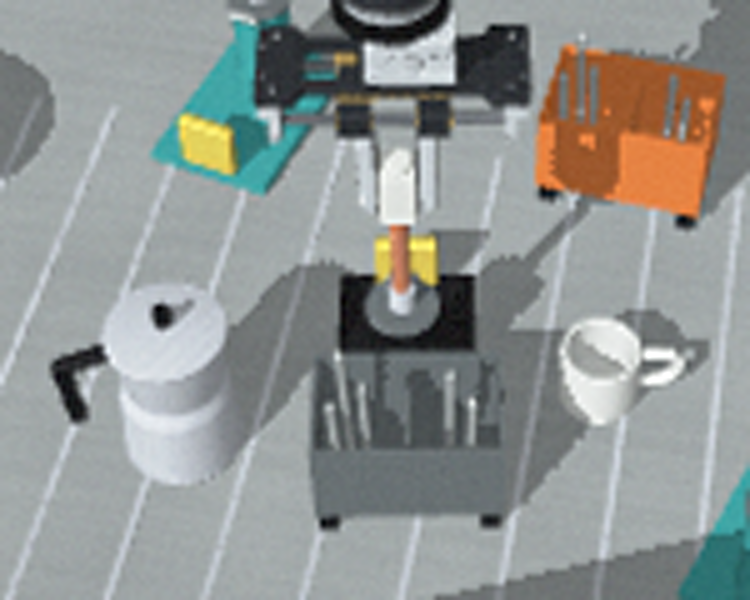

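The orange inner tube is out (crop (398,255)), and the collar sits at the same place between the fingers as before the pull, cap at (250,265), so it hasn't slipped. The stand lies flat against the caddy, and the cup and pot haven't moved. TCP rise is 78.9 mm, at a steady 4 to 5 N. Handing in.

```bash
python3 -c "
from h import *
print(ctrl.hand_in())
go([.6173,-.0309,.325],.186)"
```

```text
the job is handed in; nothing more can be done
None
the job is handed in; nothing more can be done
```

I slid the black stand flush to the grey caddy, squeezed the red button, pulled the handle past the first stop to about 79 of 80 mm, and handed in holding it there at 10.8 s. No verdict is reported.

**Last checks before hand-in:**
- **Grip:** the fingers were 27.5 to 27.8 mm apart, so the button is flush. The grip was set to 25 N, and the collar showed no slip in the wrist view.
- **Pull:** the TCP rose 78.9 mm, with a steady 4 to 5 N on the tool.
- **Stand:** it looked flat and tight against the caddy in the last pictures.
- **Other things:** the cup and coffee pot looked unmoved. I did not measure them, and I did not recheck the pan lid and colander at the end, though the arm worked well away from both.

**What went wrong or disagreed:**
- While I pressed the stand home at about 25 N, the fingers slid off the front of the tab. The stand then measured square to the caddy.
- My position estimates put the stand's front edge 3 to 8 mm past my estimate of the caddy's face. I put this down to picture error in locating the caddy, so I relied on the contact force and the absence of a visible gap.

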